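# Dry-fit a two-part alabaster bird on its dowels

## Task

Turn the vise's crank clockwise until its jaws are tight on the lower half of the alabaster bird, and let go of the crank. Then take the upper half from the bench, lower it onto the two steel dowels the right way round (its thick hole, under the head, on the thick dowel) until the joint is fully closed, and finish while still holding it pressed firmly down, with about a kilo of push, so that the joint line can be marked. Leave the mallet, the chisel and the ear muffs where they are.

Things in the scene. Friction and masses are not known exactly. Their poses are not given: they have to be found in the camera images.
- vise: Blue machine vise, fixed on a 170 x 250 x 45 mm timber riser. Origin at bench height under the middle of the clamped work. Jaws (112 mm wide along x) close along its y: fixed jaw at +y, black rubber face at y = 32 mm; moving jaw at -y. Work stands on the bed, 100 mm up; jaw tops 141 mm. The screw leaves at the -y end, axis 80 mm up at x = 0; only screw and crank reach beyond y = -141 mm.
- vise_crank (a joint): Turn of the crank, rad: 0 = jaws fully open, 13.0 = firm stop with the jaws squeezing the stone (they touch it at 12.6). Grows clockwise seen facing the crank (right-handed about the vise's +y). A turn moves jaw, crank and handle 6 mm to +y. Starts between 0 and 3, so about two full turns are needed. Turns with about 4 N at the handle and stays where it is left.
- vise_jaw: The vise's moving jaw. Origin on the screw's axis, 80 mm above the bench, in the plane of its black rubber face; axes as the vise's. The jaw is 33 mm thick towards -y, its top 61 mm above this origin.
- crank_grip (a point): Middle of the crank's black handle, a freely revolving grip 20 mm in diameter, 66 mm long, parallel to the screw. Crank radius 48 mm. In the vise's frame, J being the crank's value, x = 48 mm * sin J, y = -223 mm + 0.955 mm * J, z = 80 mm + 48 mm * cos J (up at 0, to +x at a quarter turn). The steel crank arm and hub (radius 13 mm) lie 37 to 51 mm from this point towards the vise.
- lower_half: Lower half of the bird: cream alabaster block 100 x 64 x 62 mm, about 0.95 kg, loose on the vise bed between the open jaws at the start. Origin in the centre of its underside, z up; clamped across its 64 mm width (own y), x along the vise's x. Its flat top (joint face), 62 mm above the origin, carries two upright steel dowels 20 mm tall with slightly rounded tips.
- thick_dowel (a point): Foot of the 12 mm dowel, on the axis at the joint face: 22 mm from the block's middle on its -x side. The tip is 20 mm above.
- thin_dowel (a point): Foot of the 8 mm dowel, on the axis at the joint face: 22 mm from the block's middle on its +x side. The tip is 20 mm above.
- upper_half: Upper half, cream alabaster, 0.6 to 0.8 kg, standing on its joint face on the bench. Origin: centre of that flat underside, z up. 90 mm along x; 56 mm wide along y with flat upright flanks up to 40 mm, rounded back up to 68 mm. Head with beak at the -x end rises to 79 mm; beak and tail overhang up to 35 mm. Two blind holes below, 26 mm deep, 2 mm wider than their dowels, slightly countersunk.
- thick_hole (a point): Mouth of the 14 mm hole (under the head), centre, on the joint face of the upper half; it belongs on the foot of the thick dowel.
- thin_hole (a point): Mouth of the 10 mm hole (towards the tail), centre, on the joint face of the upper half; it belongs on the foot of the thin dowel.
- mallet: Bystander: round dark wooden carver's mallet standing on its head, 66 mm in diameter, 150 mm tall. Origin under its centre.
- tooth_chisel: Bystander: steel tooth chisel lying flat on the bench, about 170 mm long, 22 mm wide, 12 mm high. Origin under the shank, x along the chisel to its teeth.
- ear_muffs: Bystander: black and red ear muffs lying on the bench, about 175 x 170 x 64 mm. Origin between the cups, the head band towards +x.
Not all that is in view belongs to the job. Leave any blue or red look-alike of the upper_half alone.

How it is judged:
By the outcome, as a careful person would: the job done as asked, in the order asked, and still so for the second after the job is handed in, while the arm keeps its last pose, push and grip.
It also fails if it takes over 72 s, if anything falls off the work surface, if the arm or the gripper's body presses on something with over 40 N, if the wrist force passes 120 N, or if a joint passes its speed limit or range.

## Robot

A 6-joint arm with a two-finger parallel gripper is mounted at the origin on the work surface. World frame = base frame: x ahead of the robot, y to its left, z up, the work surface at z = 0. Lengths are in m, angles in rad, forces in N, time in s.
With the tool pointing down it reaches from about 0.35 to 0.975 m from the base axis. Payload 17.4 kg.
Tool frame: the origin (TCP) lies on the centre line of the jaws, within the pads' length; the fingertips stand ahead of it and the grasp point (between the pads) lies 2 mm behind it (arm.nose_length is the z of the fingertips in the tool frame, in m); z points along the fingers, y is the direction in which the jaws open and shut (so a half turn about z gives the same grasp; the last joint's range is limited). The gripper opens to 85 mm and grips with 20 to 120 N. Pads are 22 mm wide; open, the fingers measure 114 mm over their backs; the gripper's body (76 mm by 85 mm) begins 54 mm behind the grasp point. The pads swing forward as they close: fully open they stand 13 mm farther back than shut.
Start: joints at [-0.038, 0.116, 1.442, -0, 1.584, -0.038], TCP at [0.675, -0, 0.248] pointing down, gripper open.
Joint ranges: [-2.83, 2.83], [-0.83, 2.19], [0.07, 2.5], [-1.14, 4.28], [0.01, 3], [-2.97, 2.97]. Speed limits (rad/s): [1.89, 1.89, 2.22, 3.14, 3.14, 3.14].

## Interface

Orientations are given as a 3x3 rotation matrix whose columns are the frame's x, y, z axes.
In Python, from workcell import monitor, viewer, ticket, arm gives the robot as it stands.
- The arm moves only by the tool move_arm, never from a script. Its argument "plan" is a list of rows, each a list of 7 numbers: the finger opening in m, from 0 to 0.0854, then the shift along the world's x, y, z in m, then the turn, a rotation vector about the world's x, y, z in rad. A call has 1 to 10 rows; each row shifts and turns the commanded pose from where the row before left it; what a row does not reach is not made up. A row lasts 1/8 s, in which the tool goes at most 62.5 mm and 10.7 degrees, less where a joint would pass 70% of its speed; a pose out of reach is approached as far as the arm can. A call is refused whole if a number of a shift passes 0.0625 or a number of a turn 0.188, either way. A call with a gripper value outside its range is refused whole. The fingers move at their own pace and stop on an object; "newtons" is the grip in N (left out, the last holds). Time passes only in rows, so rows that do not move let the fingers close. It gives the time, the measured TCP pose, the force and the opening at its end, in the units of the state.
- monitor.sense(): the state, without advancing time (a new reading comes with each control period).
- viewer.snapshot(name): name is "scene" or "side" or "wrist"; returns a dict with "frame" (400x640x3 uint8, red, green, blue), "K" (3x3 intrinsics, pixels), "origin" and "rotation" of the camera in the world. Camera axes: x right, y up, looking along -z (the intrinsics and any distortion apply to the point x, -y, -z); pixel columns grow to the right and rows downward; lengths in m; the calibration is good to about 2 mm. A picture is of the moment at which its call begins. There is no depth.
- ticket.close_job(): hands the job in, once; it reports no verdict.
The state is a dict: "t": time; "q": joint angles; "qd": joint speeds; "joint_efforts": joint torques, N m; "tool_pos": TCP position; "eef_rot": TCP orientation; "wrist_force": force on the tool from outside, world axes, zero at the start; "moment": the same for the moment, N m; "width": finger opening in m.
Only numpy, scipy, OpenCV 4.12 (cv2) and the standard library are available. Lean on these libraries where they do the work, as an engineer would, in place of code of your own. Each camera call takes 0.05 s, during which the arm holds its last target.

## Working session

There is one attempt and no reset: what is moved stays moved. The work goes in short steps, Python scripts to look and compute and a tool call to move; the robot and the scene stay as the last step left them, time stands still between calls to the robot, and variables do not carry over. Pictures are saved under pics/ and viewed, and the job is handed in when it is done.

Besides the shell and the picture viewer there is one more tool, called after "Call:" in YAML: its name, and indented under it one key for each argument. move_arm: Moves the arm, as the interface text tells. Its arguments: {"type":"object","properties":{"plan":{"type":"array"},"newtons":{"type":"number"}},"required":["plan"]}

```bash
ls; mkdir -p pics; python3 - <<'E'
from workcell import monitor, viewer, ticket, arm
import cv2
s=monitor.sense();print(s);print([a for a in dir(arm) if a[0]!='_'],arm.nose_length)
for n in("scene","side","wrist"):
    d=viewer.snapshot(n);cv2.imwrite(f"pics/{n}0.png",d["frame"][:,:,::-1]);print(n,d["K"],d["origin"],d["rotation"],[k for k in d])
E
```

```text
pics
{'t': 0.0, 'q': array([-3.77824065e-02,  1.16522491e-01,  1.44226008e+00, -5.31098268e-06,
        1.58395936e+00, -3.78146390e-02]), 'qd': array([ 0.00051578,  0.00083824,  0.00152377,  0.00133487, -0.000129  ,
        0.00059326]), 'joint_efforts': array([-3.01628024e-03, -7.32023120e+01, -6.32483125e+01, -3.67824050e-04,
        6.55109907e-03, -4.52531231e-05]), 'tool_pos': array([6.74845878e-01, 7.32160524e-06, 2.47540753e-01]), 'eef_rot': array([[-3.21437041e-05,  9.99999340e-01, -1.14865300e-03],
       [ 9.99999999e-01,  3.21874950e-05,  3.81052218e-05],
       [ 3.81421689e-05, -1.14865177e-03, -9.99999340e-01]]), 'wrist_force': array([ 0.22478625,  0.5178252 , -0.76003403]), 'moment': array([-0.02455556, -0.00742659,  0.02871029]), 'width': 0.08532021958733506}
['Unreachable', 'nose_length'] 0.017
scene [[361.51173185   0.         318.77870217]
 [  0.         361.51173185 198.61749516]
 [  0.           0.           1.        ]] [1.07758481 0.53723855 0.99115822] [[-0.69538687 -0.54195804  0.47193069]
 [ 0.71861894 -0.52888205  0.45152031]
 [ 0.00489061  0.65311963  0.75723895]] ['frame', 'K', 'origin', 'rotation']
side [[370.89819054   0.         314.47465965]
 [  0.         370.89819054 203.31716079]
 [  0.           0.           1.        ]] [ 0.2400066  -0.67020075  1.04499071] [[ 0.91544689  0.32839998 -0.23261653]
 [-0.40199982  0.71922133 -0.56667171]
 [-0.01879221  0.61226965  0.79042566]] ['frame', 'K', 'origin', 'rotation']
wrist [[294.73946525   0.         320.46489799]
 [  0.         294.73946525 199.20074762]
 [  0.           0.           1.        ]] [0.67472482 0.08354367 0.37384868] [[ 9.99999285e-01 -9.35934144e-04  7.44409383e-04]
 [ 6.44612040e-04  9.46170433e-01  3.23668187e-01]
 [-1.00727026e-03 -3.23667476e-01  9.46170360e-01]] ['frame', 'K', 'origin', 'rotation']
```

View pics/scene0.png

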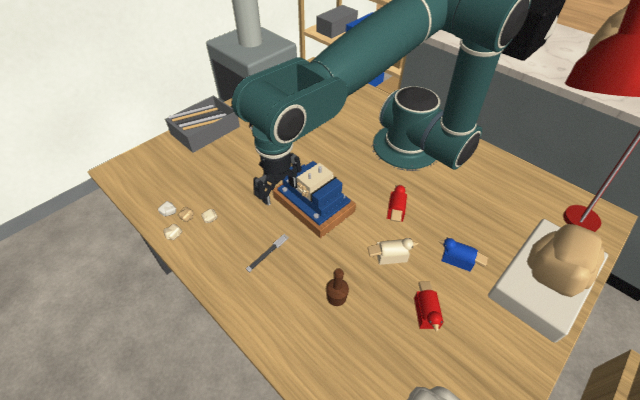

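View pics/side0.png

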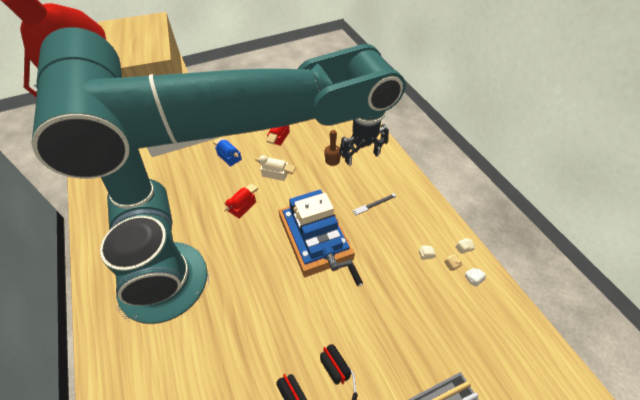

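View pics/wrist0.png

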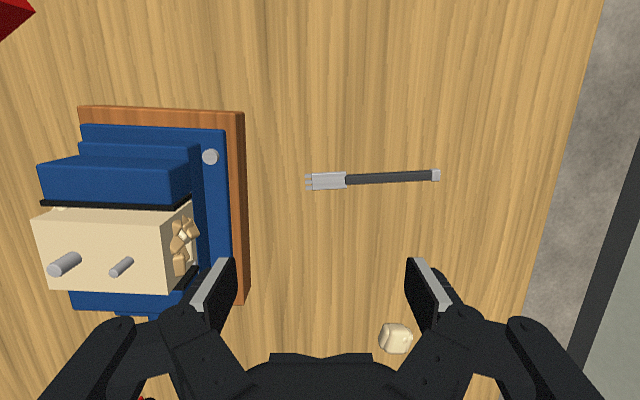

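The views show the vise at about (0.5, 0) with its crank toward the -y side. The upper half is the cream piece near (275,165) in side and (395,250) in scene. I'll zoom in next.

```bash
cat > h.py <<'E'
import numpy as np, cv2
from workcell import monitor, viewer, ticket, arm
def shot(n,save=None,crop=None,z=1):
    d=viewer.snapshot(n)
    if save:
        f=d["frame"][:,:,::-1]
        if crop: x0,y0,x1,y1=crop; f=f[y0:y1,x0:x1]
        cv2.imwrite(f"pics/{save}.png",cv2.resize(f,None,fx=z,fy=z,interpolation=cv2.INTER_CUBIC))
    return d
def ray(d,u,v):
    K=d["K"]; c=np.array([(u-K[0,2])/K[0,0],-(v-K[1,2])/K[1,1],-1.])
    r=d["rotation"]@c; return np.array(d["origin"]),r/np.linalg.norm(r)
def onz(d,u,v,z):
    o,r=ray(d,u,v); return o+r*(z-o[2])/r[2]
def proj(d,P):
    c=d["rotation"].T@(np.asarray(P,float)-d["origin"]); K=d["K"]
    return np.array([K[0,2]+K[0,0]*c[0]/-c[2],K[1,2]-K[1,1]*c[1]/-c[2]])
def tri(*obs):
    A=np.zeros((3,3));b=np.zeros(3);L=[]
    for d,u,v in obs:
        o,r=ray(d,u,v);M=np.eye(3)-np.outer(r,r);A+=M;b+=M@o;L.append((M,o))
    p=np.linalg.solve(A,b); return p,[np.linalg.norm(M@(p-o)) for M,o in L]
E
python3 - <<'E'
from h import *
shot("side","side1",(200,120,400,300),4)
shot("scene","scene1",(240,140,500,340),3)
shot("wrist","wrist1",(20,90,260,330),2.5)
E
```

```text
(no output)
```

View pics/side1.png

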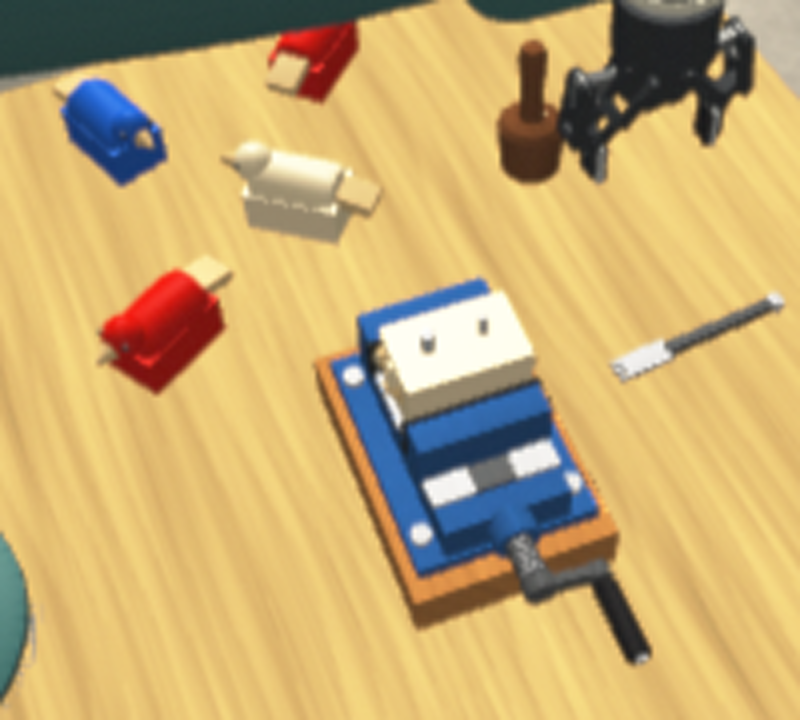

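View pics/scene1.png

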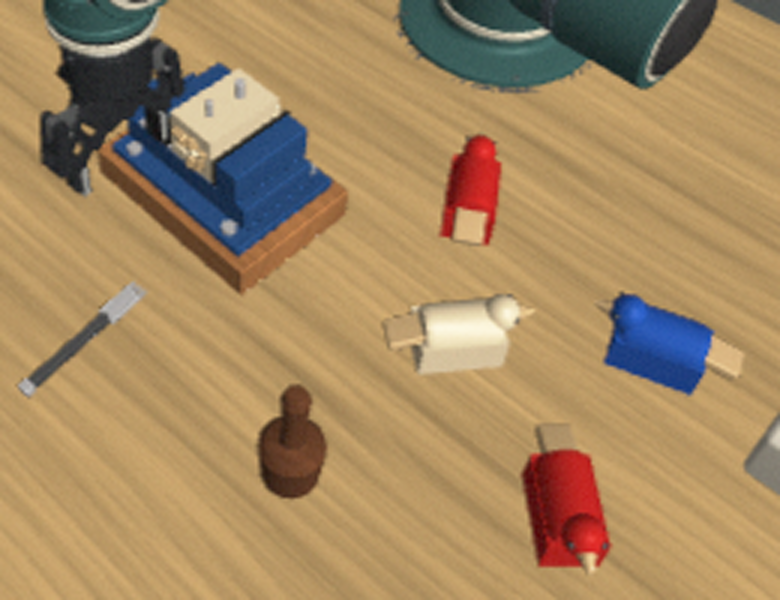

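View pics/wrist1.png

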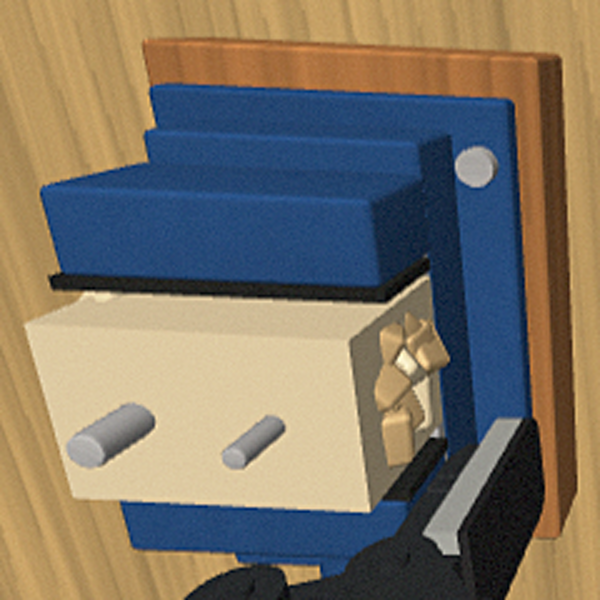

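```bash
python3 - <<'E'
from h import *
w=shot("wrist");s=shot("side");c=shot("scene")
W=lambda a,b:(20+a/2.5,90+b/2.5)
S=lambda a,b:(200+a/4,120+b/4)
C=lambda a,b:(240+a/3,140+b/3)
np.set_printoptions(precision=4,suppress=True)
print("riser top w BL,BR",onz(w,*W(145,40),.045),onz(w,*W(558,56),.045))
print("riser side BL,FL,FR",onz(s,*S(318,362),.045),onz(s,*S(420,603),.045),onz(s,*S(617,537),.045))
print("riser scene BR,BL, right",onz(c,*C(243,268),.045),onz(c,*C(347,190),.045),onz(c,*C(102,148),.045))
print("thick tip w/s/c",onz(w,*W(84,452),.182),onz(s,*S(428,340),.182),onz(c,*C(240,84),.182))
print("thin tip",onz(w,*W(234,457),.182),onz(s,*S(483,322),.182),onz(c,*C(208,103),.182))
for a,b in((25,322),(350,340),(370,512),(75,497)):print("block top w",onz(w,*W(a,b),.162))
print("grip end s",onz(s,*S(641,657),.08),onz(s,*S(600,580),.08))
for a,b in((258,150),(345,160),(303,175)):print(a,b)
E
```

```text
riser top w BL,BR [0.4162 0.0757 0.045 ] [0.5918 0.0692 0.045 ]
riser side BL,FL,FR [0.4148 0.0676 0.045 ] [ 0.4059 -0.1751  0.045 ] [ 0.5659 -0.1856  0.045 ]
riser scene BR,BL, right [0.5768 0.069  0.045 ] [0.4151 0.0782 0.045 ] [ 0.5673 -0.1702  0.045 ]
thick tip w/s/c [ 0.474  -0.0393  0.182 ] [ 0.4715 -0.0481  0.182 ] [ 0.4779 -0.0321  0.182 ]
thin tip [ 0.5188 -0.041   0.182 ] [ 0.5151 -0.0496  0.182 ] [ 0.5217 -0.0364  0.182 ]
block top w [ 0.4484 -0.0054  0.162 ]
block top w [ 0.5486 -0.0114  0.162 ]
block top w [ 0.5442 -0.0757  0.162 ]
block top w [ 0.4449 -0.0697  0.162 ]
grip end s [ 0.5254 -0.2951  0.08  ] [ 0.5268 -0.2292  0.08  ]
258 150
345 160
303 175
```

Call:
move_arm:
  plan:
    - [0.085, -0.04, -0.04, 0.01, 0, 0, 0]
    - [0.085, -0.04, -0.04, 0.01, 0, 0, 0]
    - [0.085, -0.035, -0.03, 0.01, 0, 0, 0]
    - [0.085, -0.035, -0.03, 0.01, 0, 0, 0]
    - [0.085, 0, 0, 0, 0, 0, 0]

```text
t: 1.08
tool_pos: [0.5237, -0.1416, 0.2899]
eef_rot: [[0.003, 1.0, 0.002], [1.0, -0.003, -0.001], [-0.001, 0.002, -1.0]]
wrist_force: [0.0, 0.9, 1.0]
width: 0.085
```

```bash
python3 - <<'E'
from h import *
shot("wrist","wrist2",None,1.25)
shot("side","side2",(240,140,400,320),4)
shot("scene","scene2",(240,100,400,260),3.5)
print(monitor.sense()["t"],monitor.sense()["tool_pos"])
E
```

```text
1.225 [ 0.52533705 -0.1397271   0.28810042]
```

View pics/wrist2.png

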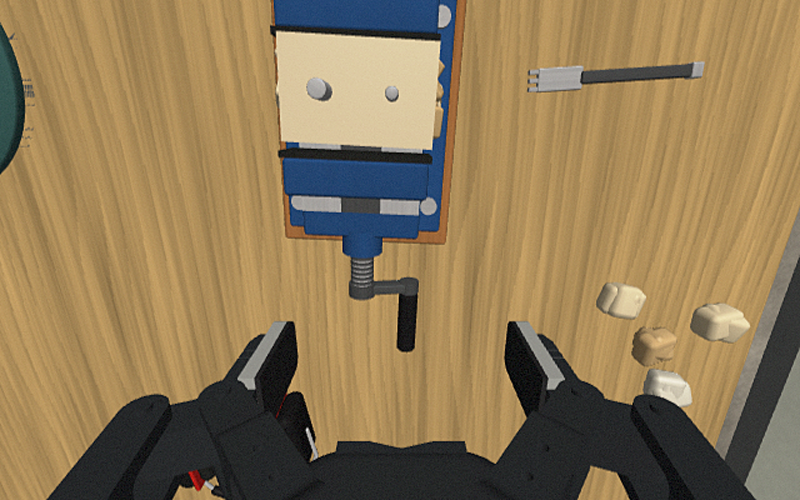

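View pics/side2.png

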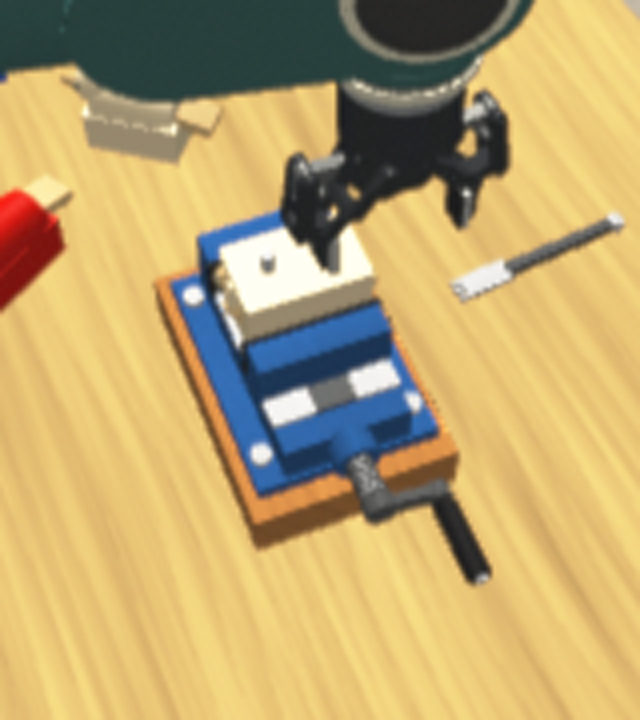

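View pics/scene2.png

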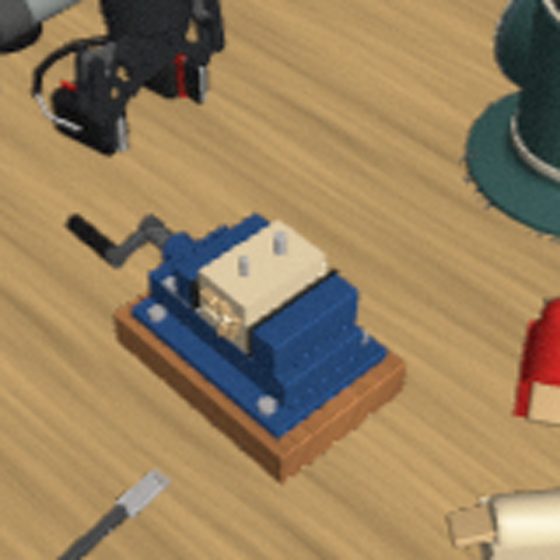

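```bash
python3 - <<'E'
from h import *
w=shot("wrist");s=shot("side");c=shot("scene")
W=lambda a,b:(a/1.25,b/1.25)
S=lambda a,b:(240+a/4,140+b/4)
C=lambda a,b:(240+a/3.5,100+b/3.5)
np.set_printoptions(precision=4,suppress=True)
for n,a,b,e in(("outer",(405,350),(481,577),(74,221)),("inner",(408,293),(440,497),(115,252)),("thicktip",(317,87),(268,262),(279,233))):
    print(n,tri((w,*W(*a)),(s,*S(*b)),(c,*C(*e))),tri((w,*W(*a)),(s,*S(*b)))[0])
print("tips",onz(w,*W(317,87),.182),onz(w,*W(392,93),.182))
print("thin scene",onz(c,*C(244,260),.182))
print("thick scene",onz(c,*C(280,234),.182), "side",onz(s,*S(268,262),.182))
print("hub",onz(w,*W(362,291),.080),onz(w,*W(362,250),.080))
print("riser FL FR",onz(w,*W(287,237),.045),onz(w,*W(445,244),.045))
print("rubber top fixed",onz(w,*W(274,30),.141),onz(w,*W(440,38),.141))
print("rubber top moving",onz(w,*W(279,151),.141),onz(w,*W(432,157),.141))
print("block top",[onz(w,*W(a,b),.162) for a,b in((276,29),(440,40),(435,150),(281,141))])
E
```

```text
outer (array([ 0.5283, -0.2891,  0.0677]), [np.float64(0.0028791471455438798), np.float64(0.0013851037152028422), np.float64(0.004085439780007391)]) [ 0.5294 -0.2908  0.0688]
inner (array([ 0.5305, -0.2207,  0.0694]), [np.float64(0.0026246911798994657), np.float64(0.0015077776003459176), np.float64(0.0038071510140968404)]) [ 0.5321 -0.2221  0.0688]
thicktip (array([ 0.473 , -0.0398,  0.175 ]), [np.float64(0.004571508584039159), np.float64(0.004006327916610828), np.float64(0.0035570382599104)]) [ 0.4743 -0.0359  0.1644]
tips [ 0.4767 -0.0365  0.182 ] [ 0.5201 -0.0396  0.182 ]
thin scene [ 0.5207 -0.0357  0.182 ]
thick scene [ 0.4742 -0.0357  0.182 ] side [ 0.4708 -0.0498  0.182 ]
hub [ 0.4867 -0.2148  0.08  ] [ 0.4881 -0.1715  0.08  ]
riser FL FR [ 0.4062 -0.1692  0.045 ] [ 0.572  -0.1768  0.045 ]
rubber top fixed [0.4426 0.0011 0.141 ] [ 0.5509 -0.0034  0.141 ]
rubber top moving [ 0.4377 -0.0753  0.141 ] [ 0.5478 -0.0794  0.141 ]
block top [array([ 0.4502, -0.0027,  0.162 ]), array([ 0.549 , -0.0085,  0.162 ]), array([ 0.5479, -0.0731,  0.162 ]), array([ 0.4464, -0.0674,  0.162 ])]
```

Call:
move_arm:
  plan:
    - [0.06, 0.002, -0.05, -0.03, 0, 0, -0.033]
    - [0.06, 0.002, -0.05, -0.05, 0, 0, 0]
    - [0.06, 0.001, -0.03, -0.05, 0, 0, 0]
    - [0.06, 0, 0, -0.05, 0, 0, 0]
    - [0.06, 0, 0, 0, 0, 0, 0]
    - [0.06, 0, 0, 0, 0, 0, 0]

```text
t: 2.12
tool_pos: [0.5308, -0.264, 0.1162]
eef_rot: [[0.032, 0.999, 0.001], [0.999, -0.032, -0.001], [-0.001, 0.001, -1.0]]
wrist_force: [-0.7, -0.4, 0.8]
width: 0.06
```

```bash
python3 - <<'E'
from h import *
shot("wrist","wrist3",None,1.25)
shot("side","side3",(240,140,400,320),4)
E
```

```text
(no output)
```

View pics/wrist3.png

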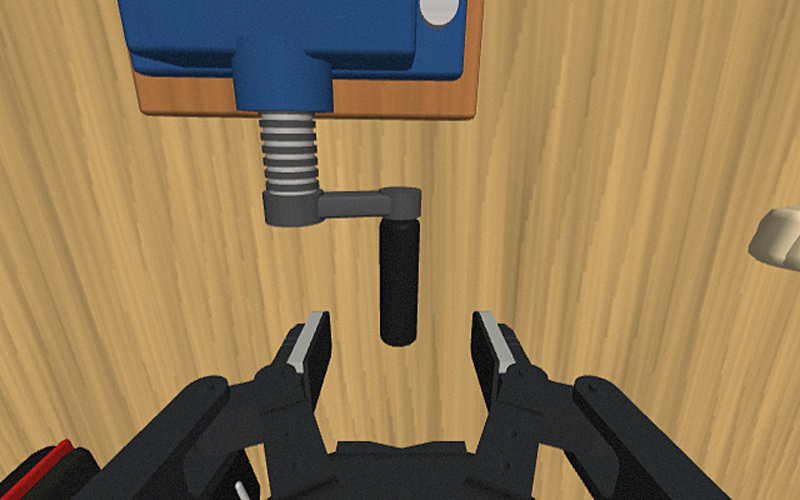

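View pics/side3.png

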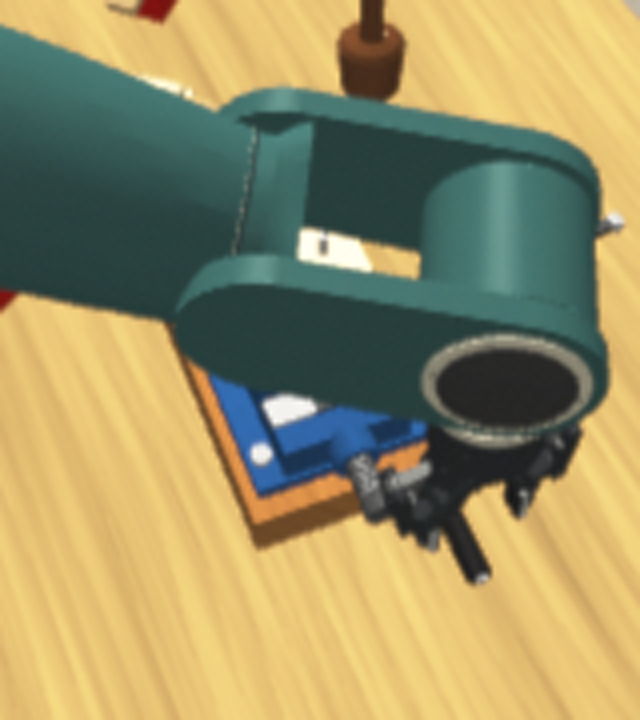

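```bash
python3 - <<'E'
from h import *
np.set_printoptions(precision=4,suppress=True)
w=shot("wrist");print(w["origin"],monitor.sense()["tool_pos"])
W=lambda a,b:(a/1.25,b/1.25)
g=cv2.cvtColor(w["frame"],cv2.COLOR_RGB2GRAY)
for r in (180,195,210,225,240,255,265):
    x=np.where(g[r,290:345]<60)[0]+290; 
    a,b=x.min()-.5,x.max()+.5
    o,ra=ray(w,a,r);_,rb=ray(w,b,r)
    # angular width -> distance
    m=(ra+rb)/2;m/=np.linalg.norm(m)
    ax=np.array([.033,.9995,0]);na=np.cross(ra,ax);nb=np.cross(rb,ax)
    na/=np.linalg.norm(na);nb/=np.linalg.norm(nb)
    half=np.arccos(abs(na@nb))/2; D=.010/np.sin(half)
    mp=m-ax*(m@ax);print(r,a,b,o+m*D/np.linalg.norm(mp))
print("hub",[onz(w,*W(291,b),.08+.013) for b in(195,222)])
print("screw",onz(w,*W(289,130),.08),onz(w,*W(289,185),.08))
for b in(218,345):print(onz(w,*W(399,b),.079))
E
```

```text
[ 0.533  -0.1805  0.243 ] [ 0.5308 -0.2642  0.1166]
180 302.5 334.5 [ 0.5308 -0.2291  0.0646]
195 302.5 334.5 [ 0.5305 -0.238   0.0676]
210 302.5 334.5 [ 0.5302 -0.2468  0.0707]
225 302.5 333.5 [ 0.5295 -0.2581  0.0683]
240 303.5 333.5 [ 0.5294 -0.2702  0.0657]
255 303.5 332.5 [ 0.5286 -0.2831  0.063 ]
265 303.5 332.5 [ 0.5284 -0.2896  0.0652]
hub [array([ 0.4877, -0.2072,  0.093 ]), array([ 0.4863, -0.2186,  0.093 ])]
screw [ 0.4865 -0.1821  0.08  ] [ 0.4835 -0.2051  0.08  ]
[ 0.5315 -0.2219  0.079 ]
[ 0.5292 -0.2893  0.079 ]
```

Call:
move_arm:
  plan:
    - [0.06, -0.001, -0.004, -0.025, 0, 0, 0]
    - [0.06, 0, -0.003, -0.025, 0, 0, 0]
    - [0.06, 0, 0, 0, 0, 0, 0]
    - [0.015, 0, 0, 0, 0, 0, 0]
    - [0.015, 0, 0, 0, 0, 0, 0]
    - [0.015, 0, 0, 0, 0, 0, 0]
    - [0.015, 0, 0, 0, 0, 0, 0]
  newtons: 40

```text
t: 3.15
tool_pos: [0.5292, -0.2713, 0.0648]
eef_rot: [[0.033, 0.999, 0.001], [0.999, -0.033, -0.001], [-0.0, 0.001, -1.0]]
wrist_force: [2.5, 0.6, 2.7]
width: 0.0188
```

```bash
cat > rows.py <<'E'
import numpy as np,sys
J0,J1,n=map(float,sys.argv[1:4]);n=int(n)
def p(J):
    x,y=.048*np.sin(J),.000955*J; c,s=np.cos(-.033),np.sin(-.033)
    return np.array([c*x-s*y,s*x+c*y,.048*np.cos(J)])
J=np.linspace(J0,J1,n+1);q=np.round([p(a) for a in J],4)
d=np.round(np.diff(q,axis=0),4)
for i in range(0,n,10):print([[0.015,*map(float,r),0,0,0] for r in d[i:i+10]],J[min(n,i+10)])
E
python3 rows.py 1.85 8.15 18; python3 rows.py 8.15 13 14
```

```text
[[0.015, -0.0073, 0.0006, -0.015, 0, 0, 0], [0.015, -0.0121, 0.0008, -0.0116, 0, 0, 0], [0.015, -0.0152, 0.0008, -0.0068, 0, 0, 0], [0.015, -0.0167, 0.0009, -0.0011, 0, 0, 0], [0.015, -0.016, 0.0008, 0.0047, 0, 0, 0], [0.015, -0.0135, 0.0008, 0.0098, 0, 0, 0], [0.015, -0.0092, 0.0007, 0.014, 0, 0, 0], [0.015, -0.0039, 0.0004, 0.0162, 0, 0, 0], [0.015, 0.0019, 0.0003, 0.0166, 0, 0, 0], [0.015, 0.0074, 0.0001, 0.015, 0, 0, 0]] 5.3500000000000005
[[0.015, 0.0122, -0.0001, 0.0115, 0, 0, 0], [0.015, 0.0153, -0.0002, 0.0066, 0, 0, 0], [0.015, 0.0167, -0.0002, 0.001, 0, 0, 0], [0.015, 0.016, -0.0002, -0.0048, 0, 0, 0], [0.015, 0.0134, -0.0001, -0.01, 0, 0, 0], [0.015, 0.0091, 0.0001, -0.014, 0, 0, 0], [0.015, 0.0038, 0.0002, -0.0163, 0, 0, 0], [0.015, -0.002, 0.0004, -0.0166, 0, 0, 0]] 8.15
[[0.015, -0.0074, 0.0005, -0.0148, 0, 0, 0], [0.015, -0.0121, 0.0008, -0.0113, 0, 0, 0], [0.015, -0.0151, 0.0008, -0.0066, 0, 0, 0], [0.015, -0.0165, 0.0009, -0.001, 0, 0, 0], [0.015, -0.0159, 0.0008, 0.0046, 0, 0, 0], [0.015, -0.0133, 0.0008, 0.0098, 0, 0, 0], [0.015, -0.0093, 0.0006, 0.0137, 0, 0, 0], [0.015, -0.004, 0.0005, 0.016, 0, 0, 0], [0.015, 0.0016, 0.0003, 0.0165, 0, 0, 0], [0.015, 0.0072, 0.0001, 0.0149, 0, 0, 0]] 11.614285714285714
[[0.015, 0.0118, -0.0001, 0.0117, 0, 0, 0], [0.015, 0.015, -0.0001, 0.0069, 0, 0, 0], [0.015, 0.0165, -0.0003, 0.0014, 0, 0, 0], [0.015, 0.016, -0.0002, -0.0042, 0, 0, 0]] 13.0
```

First 5 rows, to check the forces.

Call:
move_arm:
  plan:
    - [0.015, -0.0073, 0.0006, -0.015, 0, 0, 0]
    - [0.015, -0.0121, 0.0008, -0.0116, 0, 0, 0]
    - [0.015, -0.0152, 0.0008, -0.0068, 0, 0, 0]
    - [0.015, -0.0167, 0.0009, -0.0011, 0, 0, 0]
    - [0.015, -0.016, 0.0008, 0.0047, 0, 0, 0]
    - [0.015, 0, 0, 0, 0, 0, 0]

```text
t: 3.9
tool_pos: [0.4598, -0.2667, 0.0341]
eef_rot: [[0.033, 0.999, -0.002], [0.999, -0.033, 0.001], [0.001, -0.002, -1.0]]
wrist_force: [-7.2, 5.5, -6.5]
width: 0.0192
```

```bash
python3 - <<'E'
from h import *
s=monitor.sense();print(s["tool_pos"],s["wrist_force"],s["width"])
shot("wrist","wrist4",None,1.25)
shot("side","side4",(240,140,400,320),3)
E
```

```text
[ 0.45975125 -0.26668816  0.03413899] [-7.18207178  5.52743031 -6.4873162 ] 0.019163840441325585
```

View pics/wrist4.png

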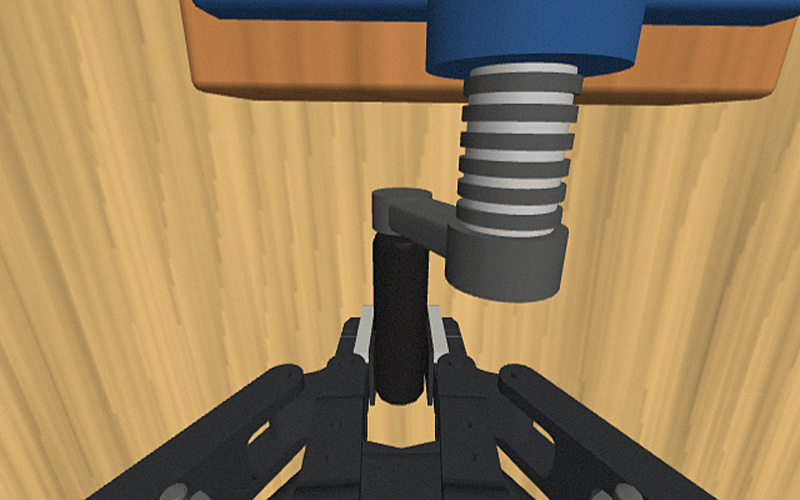

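Call:
move_arm:
  plan:
    - [0.015, -0.0135, 0.0008, 0.0098, 0, 0, 0]
    - [0.015, -0.0092, 0.0007, 0.014, 0, 0, 0]
    - [0.015, -0.0039, 0.0004, 0.0162, 0, 0, 0]
    - [0.015, 0.0019, 0.0003, 0.0166, 0, 0, 0]
    - [0.015, 0.0074, 0.0001, 0.015, 0, 0, 0]
    - [0.015, 0.0122, -0.0001, 0.0115, 0, 0, 0]
    - [0.015, 0.0153, -0.0002, 0.0066, 0, 0, 0]
    - [0.015, 0.0167, -0.0002, 0.001, 0, 0, 0]
    - [0.015, 0.016, -0.0002, -0.0048, 0, 0, 0]
    - [0.015, 0.0134, -0.0001, -0.01, 0, 0, 0]

```text
t: 5.25
tool_pos: [0.5175, -0.2656, 0.1098]
eef_rot: [[0.033, 0.999, -0.003], [0.999, -0.033, 0.001], [0.0, -0.003, -1.0]]
wrist_force: [-13.3, 4.5, -7.4]
width: 0.0187
```

Call:
move_arm:
  plan:
    - [0.015, 0.0091, 0.0001, -0.014, 0, 0, 0]
    - [0.015, 0.0038, 0.0002, -0.0163, 0, 0, 0]
    - [0.015, -0.002, 0.0004, -0.0166, 0, 0, 0]
    - [0.015, -0.0074, 0.0005, -0.0148, 0, 0, 0]
    - [0.015, -0.0121, 0.0008, -0.0113, 0, 0, 0]
    - [0.015, -0.0151, 0.0008, -0.0066, 0, 0, 0]
    - [0.015, -0.0165, 0.0009, -0.001, 0, 0, 0]

```text
t: 6.12
tool_pos: [0.4768, -0.2617, 0.0283]
eef_rot: [[0.033, 0.999, -0.0], [0.999, -0.033, 0.001], [0.001, -0.0, -1.0]]
wrist_force: [4.5, 5.6, -3.8]
width: 0.0184
```

Call:
move_arm:
  plan:
    - [0.015, -0.0159, 0.0008, 0.0046, 0, 0, 0]
    - [0.015, -0.0133, 0.0008, 0.0098, 0, 0, 0]
    - [0.015, -0.0093, 0.0006, 0.0137, 0, 0, 0]
    - [0.015, -0.004, 0.0005, 0.016, 0, 0, 0]
    - [0.015, 0.0016, 0.0003, 0.0165, 0, 0, 0]
    - [0.015, 0.0072, 0.0001, 0.0149, 0, 0, 0]
    - [0.015, 0.0118, -0.0001, 0.0117, 0, 0, 0]
    - [0.015, 0.015, -0.0001, 0.0069, 0, 0, 0]
    - [0.015, 0.0165, -0.0003, 0.0014, 0, 0, 0]

```text
t: 7.25
tool_pos: [0.4866, -0.259, 0.1243]
eef_rot: [[0.033, 0.999, -0.002], [0.999, -0.033, 0.001], [0.001, -0.002, -1.0]]
wrist_force: [-6.3, 4.9, -16.4]
width: 0.0187
```

Call:
move_arm:
  plan:
    - [0.015, 0.008, -0.0001, -0.0015, 0, 0, 0]
    - [0.015, 0.008, -0.0001, -0.0027, 0, 0, 0]
    - [0.015, 0, 0, 0, 0, 0, 0]

```text
t: 7.62
tool_pos: [0.5022, -0.2596, 0.1199]
eef_rot: [[0.033, 0.999, -0.003], [0.999, -0.033, 0.001], [0.001, -0.003, -1.0]]
wrist_force: [-6.1, 2.8, -8.8]
width: 0.0187
```

```bash
python3 - <<'E'
from h import *
s=monitor.sense();print(s["tool_pos"],s["wrist_force"],s["width"])
shot("wrist","wrist5",None,1.25)
E
```

```text
[ 0.50222603 -0.25959693  0.11986275] [-6.12678416  2.80415112 -8.82358989] 0.018668290153275747
```

View pics/wrist5.png

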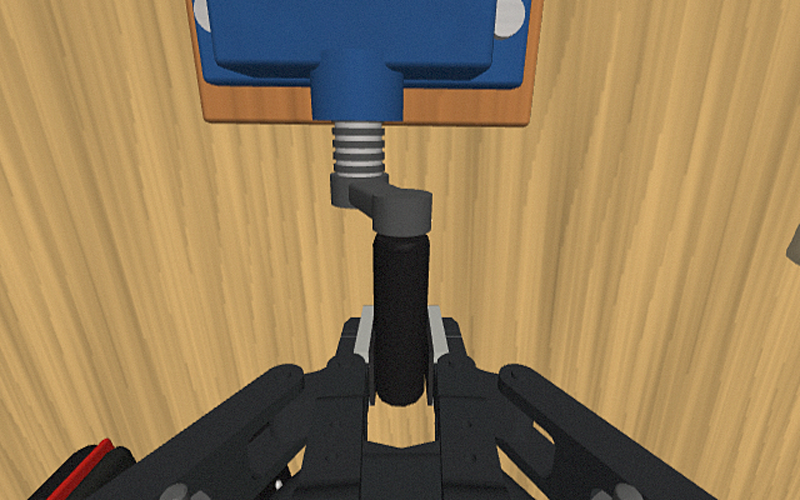

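Call:
move_arm:
  plan:
    - [0.015, 0.006, -0.0001, -0.0027, 0, 0, 0]
    - [0.015, 0, 0, 0, 0, 0, 0]

```text
t: 7.92
tool_pos: [0.5054, -0.2601, 0.118]
eef_rot: [[0.033, 0.999, -0.01], [0.999, -0.033, 0.001], [0.0, -0.01, -1.0]]
wrist_force: [-43.3, 5.2, 15.7]
width: 0.0183
```

Call:
move_arm:
  plan:
    - [0.06, 0, 0, 0, 0, 0, 0]
    - [0.06, 0, 0, 0, 0, 0, 0]
    - [0.06, 0, 0, 0, 0, 0, 0]
    - [0.06, 0, 0, 0.04, 0, 0, 0]
    - [0.06, 0, 0, 0.05, 0, 0, 0]
    - [0.08, 0.03, 0.04, 0.05, 0, 0, 0]
    - [0.08, 0.01, 0.05, 0.03, 0, 0, 0]
    - [0.08, 0, 0.02, 0, 0, 0, 0]
    - [0.08, 0, 0, 0, 0, 0, 0]

```text
t: 9.05
tool_pos: [0.5456, -0.1536, 0.282]
eef_rot: [[0.031, 1.0, 0.0], [1.0, -0.031, -0.0], [-0.0, 0.0, -1.0]]
wrist_force: [0.2, -0.8, -0.4]
width: 0.0799
```

```bash
python3 - <<'E'
from h import *
s=monitor.sense();print(s["t"],s["tool_pos"],s["wrist_force"],s["width"])
shot("wrist","wrist6",None,1.25)
E
```

```text
9.05 [ 0.54564649 -0.15358582  0.28204822] [ 0.21110074 -0.84084008 -0.38310201] 0.07985223303968587
```

View pics/wrist6.png

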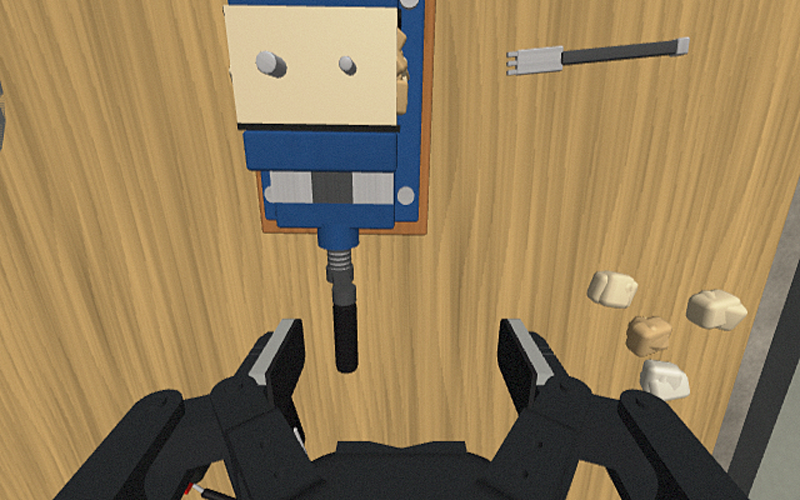

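Call:
move_arm:
  plan:
    - [0.08, -0.025, 0.04, 0.01, 0, 0, 0]
    - [0.08, -0.022, 0.04, 0.0, 0, 0, 0]
    - [0.08, 0, 0, 0, 0, 0, 0]
    - [0.08, 0, 0, 0, 0, 0, 0]

```text
t: 9.6
tool_pos: [0.4987, -0.0754, 0.2918]
eef_rot: [[0.034, 0.999, -0.001], [0.999, -0.034, -0.0], [-0.0, -0.001, -1.0]]
wrist_force: [0.1, -0.6, -0.1]
width: 0.0804
```

```bash
python3 - <<'E'
from h import *
np.set_printoptions(precision=4,suppress=True)
s=monitor.sense();print(s["t"],s["tool_pos"],s["qd"])
d=shot("wrist","wrist7",None,1.25)
d=shot("wrist","wrist7z",(170,60,470,260),2.6);np.save("w7.npy",d,allow_pickle=True)
c=shot("scene")
print(onz(c,240+455/3,140+340/3,.04))
E
```

```text
9.6 [ 0.4987 -0.0754  0.2918] [-0.0088  0.0152 -0.0113  0.0012  0.0006  0.0023]
[0.4879 0.2852 0.04  ]
```

View pics/wrist7.png

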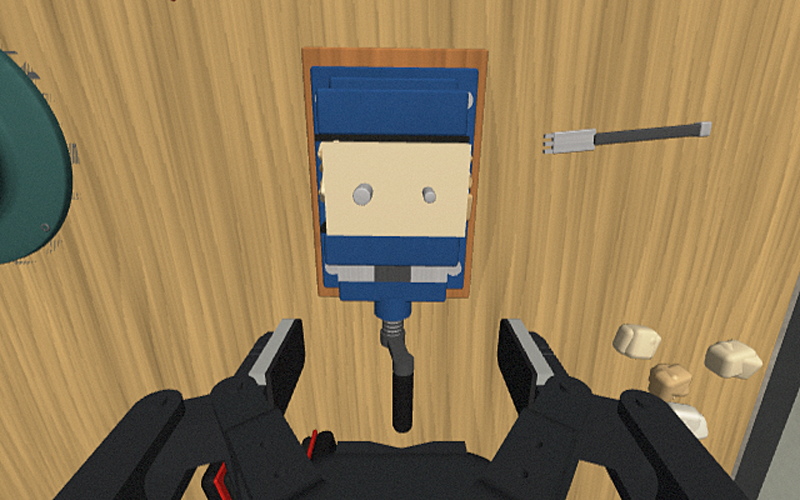

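View pics/wrist7z.png

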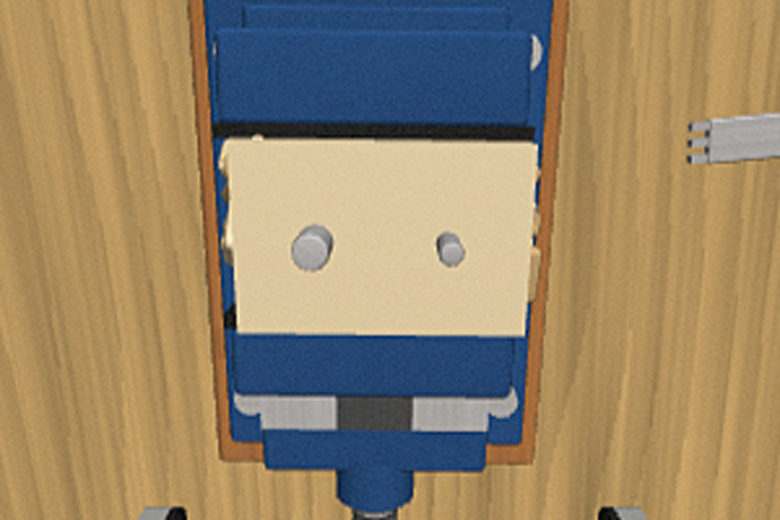

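```bash
python3 - <<'E'
from h import *
np.set_printoptions(precision=4,suppress=True)
d=np.load("w7.npy",allow_pickle=True).item()
Z=lambda a,b:(170+(a-.8)/2.6,60+(b-.8)/2.6)
print("tips",onz(d,*Z(311,249),.182),onz(d,*Z(452,252),.182))
P=np.array([onz(d,*Z(a,b),.162) for a,b in((230,139),(535,143),(525,334),(237,331))]);print(P,P.mean(0))
e=P[1]-P[0]+P[2]-P[3];print("yaw",np.arctan2(e[1],e[0]),np.linalg.norm(P[1]-P[0]),np.linalg.norm(P[3]-P[0]))
g=d["frame"].astype(int);hsv=cv2.cvtColor(d["frame"],cv2.COLOR_RGB2HSV)
m=cv2.inRange(hsv,(12,40,140),(30,140,255))
m[:100]=0;m[200:]=0;m[:,:240]=0;m[:,390:]=0
cs,_=cv2.findContours(m,cv2.RETR_CCOMP,cv2.CHAIN_APPROX_NONE)
for q in cs:
    if cv2.contourArea(q)>20:print(cv2.contourArea(q),cv2.boundingRect(q),cv2.minAreaRect(q))
E
```

```text
tips [ 0.4748 -0.0347  0.182 ] [ 0.5185 -0.0371  0.182 ]
[[ 0.449  -0.002   0.162 ]
 [ 0.5469 -0.0065  0.162 ]
 [ 0.5451 -0.0706  0.162 ]
 [ 0.4449 -0.0661  0.162 ]] [ 0.4965 -0.0363  0.162 ]
yaw -0.04501447379952581 0.09798391804389396 0.0642696881397644
8575.5 (254, 112, 124, 77) ((315.2867431640625, 150.5952606201172), (123.85831451416016, 75.15922546386719), 1.2730300426483154)
118.5 (337, 148, 12, 15) ((342.2500305175781, 155.25003051757812), (13.435027122497559, 11.31370735168457), 45.0)
236.0 (281, 145, 18, 20) ((290.0000305175781, 155.00001525878906), (15.55634880065918, 18.384775161743164), 45.0)
666.5 (378, 100, 12, 100) ((383.5, 149.5), (99.0, 11.0), 90.0)
715.5 (240, 100, 12, 100) ((245.5, 149.5), (99.0, 11.0), 90.0)
```

Call:
move_arm:
  plan:
    - [0.085, 0.0, 0.06, 0, 0, 0, 0]
    - [0.085, 0.0, 0.06, 0.0, 0, 0, 0]
    - [0.085, 0.0, 0.06, 0, 0, 0, 0]
    - [0.085, 0.0, 0.06, 0.0, 0, 0, 0]
    - [0.085, 0.0, 0.03, 0, 0, 0, 0]
    - [0.085, 0, 0, 0, 0, 0, 0]
    - [0.085, 0, 0, 0, 0, 0, 0]

```text
t: 10.62
tool_pos: [0.4991, 0.1949, 0.2921]
eef_rot: [[0.033, 0.999, -0.001], [0.999, -0.033, -0.0], [-0.0, -0.001, -1.0]]
wrist_force: [-0.5, 0.2, 1.4]
width: 0.0849
```

```bash
python3 - <<'E'
from h import *
np.set_printoptions(precision=4,suppress=True)
s=monitor.sense();print(s["t"],s["tool_pos"])
d=shot("wrist","wrist8",None,1.25);np.save("w8.npy",d,allow_pickle=True)
c=shot("side","side8",(190,110,350,250),5)
np.save("s8.npy",c,allow_pickle=True)
E
```

```text
10.625 [0.4991 0.1949 0.2921]
```

View pics/wrist8.png

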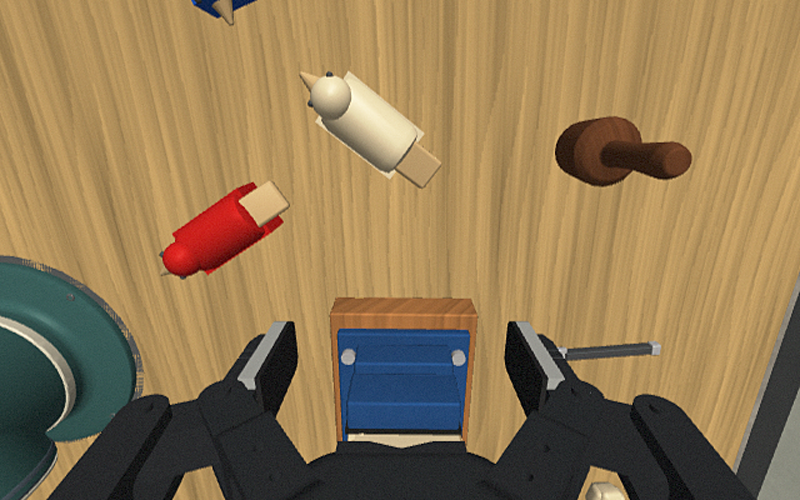

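View pics/side8.png

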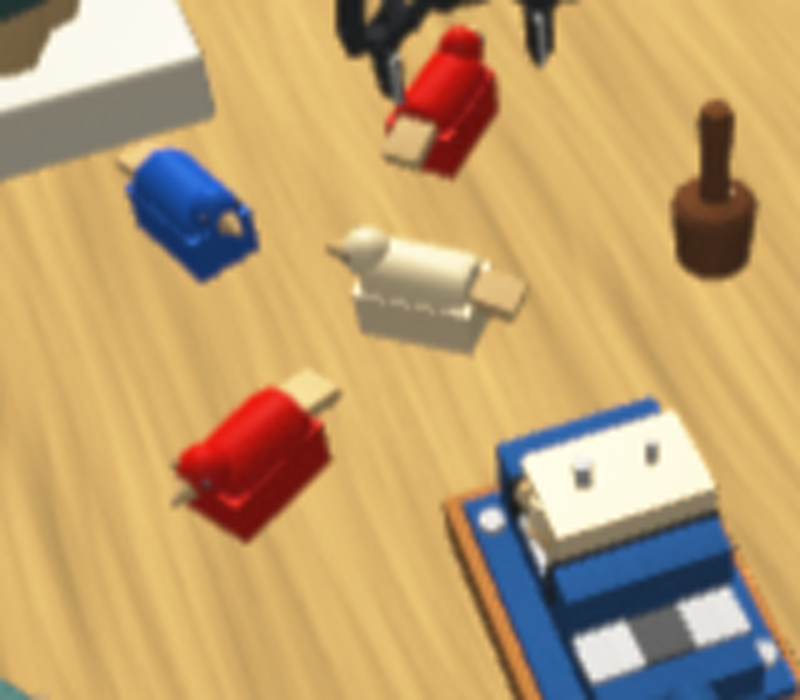

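```bash
python3 - <<'E'
from h import *
d=np.load("w8.npy",allow_pickle=True).item()
cv2.imwrite("pics/w8z.png",cv2.resize(d["frame"][40:160,230:360,::-1],None,fx=5,fy=5,interpolation=cv2.INTER_CUBIC))
E
```

```text
(no output)
```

View pics/w8z.png

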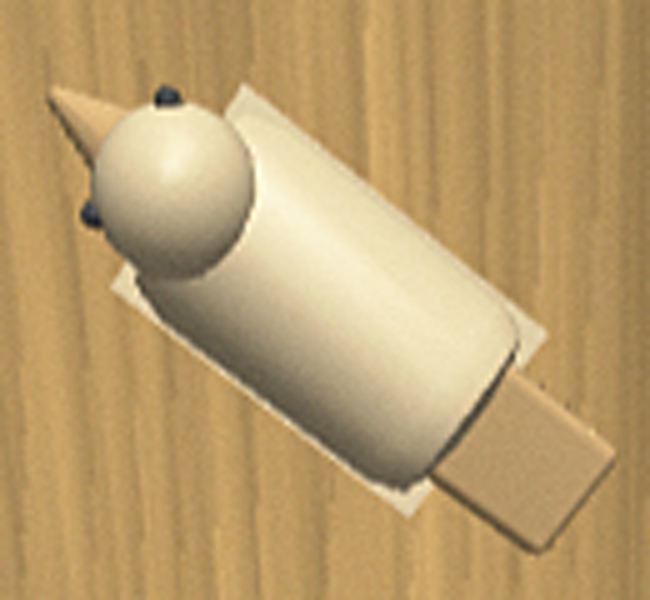

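```bash
python3 - <<'E'
from h import *
np.set_printoptions(precision=4,suppress=True)
d=np.load("w8.npy",allow_pickle=True).item()
for z in (.04,):
    P=np.array([onz(d,230+(a-2)/5,40+(b-2)/5,z) for a,b in((243,84),(548,333),(411,517),(111,281))])
    print(z,P[:,:2],P.mean(0),np.linalg.norm(P[1]-P[0]),np.linalg.norm(P[2]-P[1]),np.linalg.norm(P[3]-P[2]),np.linalg.norm(P[0]-P[3]))
    e=P[1]-P[0]+P[2]-P[3];print(np.arctan2(e[1],e[0])); e=P[0]-P[3]+P[1]-P[2];print(np.arctan2(e[1],e[0])-np.pi/2)
E
```

```text
0.04 [[0.4539 0.3261]
 [0.5241 0.2685]
 [0.4887 0.2249]
 [0.4185 0.284 ]] [0.4713 0.2758 0.04  ] 0.09085313534756441 0.05614248979768746 0.09175316758003793 0.055010347053088764
-0.6930460339579785
-0.6906377814116711
```

Call:
move_arm:
  plan:
    - [0.085, -0.006, 0.016, -0.02, 0, 0, 0.183]
    - [0.085, -0.006, 0.016, -0.03, 0, 0, 0.183]
    - [0.085, -0.006, 0.016, -0.04, 0, 0, 0.182]
    - [0.085, -0.006, 0.016, -0.04, 0, 0, 0.182]
    - [0.085, -0.004, 0.017, -0.04, 0, 0, 0.182]
    - [0.085, 0, 0, 0, 0, 0, 0]
    - [0.085, 0, 0, 0, 0, 0, 0]

```text
t: 11.6
tool_pos: [0.4715, 0.276, 0.1242]
eef_rot: [[-0.767, 0.641, 0.001], [0.641, 0.767, 0.001], [-0.001, 0.001, -1.0]]
wrist_force: [0.3, 1.1, 0.2]
width: 0.0851
```

```bash
python3 - <<'E'
from h import *
np.set_printoptions(precision=4,suppress=True)
s=monitor.sense();print(s["t"],s["tool_pos"],s["eef_rot"],s["q"])
d=shot("wrist","wrist9",None,1.25);np.save("w9.npy",d,allow_pickle=True)
E
```

```text
11.6 [0.4715 0.276  0.1242] [[-0.7672  0.6414  0.0014]
 [ 0.6414  0.7672  0.0005]
 [-0.0008  0.0013 -1.    ]] [ 0.483  -0.1048  1.867  -0.0002  1.3779 -0.3915]
```

View pics/wrist9.png

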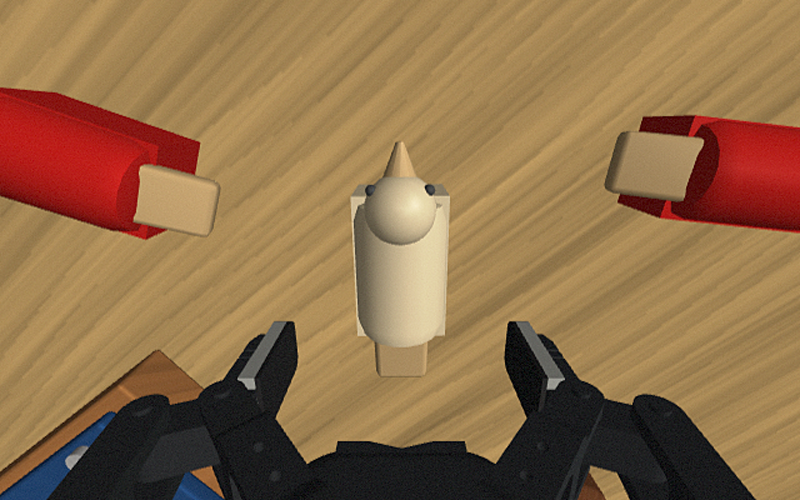

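Call:
move_arm:
  plan:
    - [0.085, 0, 0, -0.04, 0, 0, 0]
    - [0.085, 0, 0, -0.035, 0, 0, 0]
    - [0.085, 0, 0, -0.02, 0, 0, 0]
    - [0.085, 0, 0, 0, 0, 0, 0]
    - [0.045, 0, 0, 0, 0, 0, 0]
    - [0.045, 0, 0, 0, 0, 0, 0]
    - [0.045, 0, 0, 0, 0, 0, 0]
    - [0.045, 0, 0, 0, 0, 0, 0]
  newtons: 80

```text
t: 12.65
tool_pos: [0.4715, 0.2769, 0.0293]
eef_rot: [[-0.77, 0.638, 0.002], [0.638, 0.77, 0.001], [-0.001, 0.002, -1.0]]
wrist_force: [-0.8, -1.9, 8.3]
width: 0.055
```

```bash
python3 - <<'E'
from h import *
np.set_printoptions(precision=4,suppress=True)
s=monitor.sense();print(s["t"],s["tool_pos"],s["eef_rot"],s["wrist_force"])
d=shot("wrist","wrist10",None,1.25);np.save("w10.npy",d,allow_pickle=True)
E
```

```text
12.65 [0.4715 0.2769 0.0293] [[-0.77    0.638   0.0022]
 [ 0.638   0.77    0.0009]
 [-0.0011  0.0021 -1.    ]] [-0.8141 -1.9226  8.2658]
```

View pics/wrist10.png

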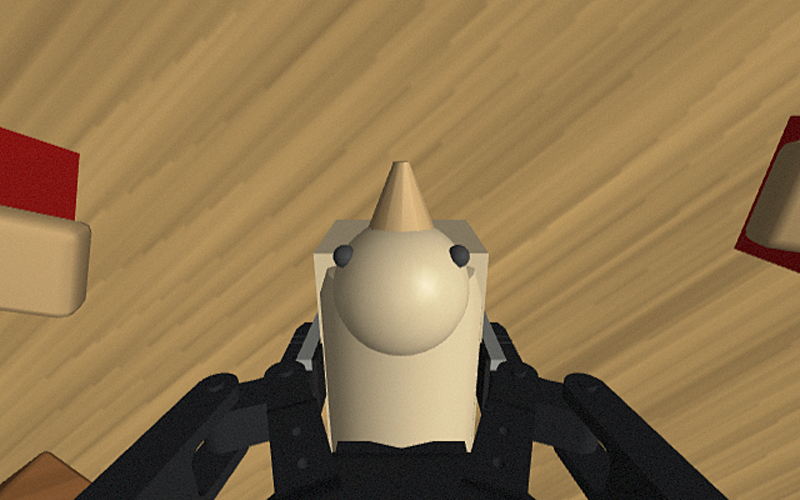

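```bash
python3 - <<'E'
from h import *
np.set_printoptions(precision=4,suppress=True)
d=np.load("w10.npy",allow_pickle=True).item();s=monitor.sense()
R=s["eef_rot"];p=s["tool_pos"]
for a,b,z in((315,253,.04),(487,253,.04),(331,221,0),(473,221,0)):
    q=onz(d,a/1.25,b/1.25,z);print(q,R.T@(q-p))
E
```

```text
[0.4205 0.2823 0.04  ] [ 0.0427 -0.0283 -0.0108]
[0.457  0.3264 0.04  ] [ 0.0427  0.0289 -0.0107]
[0.419  0.2813 0.    ] [ 0.0433 -0.0302  0.0292]
[0.4583 0.3289 0.    ] [0.0433 0.0316 0.0293]
```

Call:
move_arm:
  plan:
    - [0.045, 0, 0, 0.02, 0, 0, 0]
    - [0.045, 0, 0, 0.05, 0, 0, 0]
    - [0.045, 0, 0, 0.06, 0, 0, 0]
    - [0.045, 0, 0, 0.06, 0, 0, 0]
    - [0.045, 0.01, -0.03, 0.031, 0, 0, 0.1]
    - [0.045, 0.02, -0.05, 0, 0, 0, 0.15]
    - [0.045, 0.02, -0.05, 0, 0, 0, 0.15]
    - [0.045, 0.02, -0.05, 0, 0, 0, 0.15]
    - [0.045, 0.02, -0.05, 0, 0, 0, 0.1]
    - [0.045, 0.014, -0.05, 0, 0, 0, 0]

```text
t: 13.95
tool_pos: [0.5747, -0.0052, 0.2495]
eef_rot: [[-0.999, 0.04, 0.0], [0.04, 0.999, 0.0], [-0.0, 0.0, -1.0]]
wrist_force: [0.7, 0.3, -8.6]
width: 0.0548
```

Call:
move_arm:
  plan:
    - [0.045, 0.01, -0.037, 0, 0, 0, 0]
    - [0.045, 0, 0, 0, 0, 0, 0]
    - [0.045, 0, 0, 0, 0, 0, 0]
    - [0.045, 0, 0, 0, 0, 0, 0]

```text
t: 14.45
tool_pos: [0.5844, -0.0396, 0.2488]
eef_rot: [[-0.999, 0.041, 0.0], [0.041, 0.999, 0.0], [-0.0, 0.0, -1.0]]
wrist_force: [-0.5, -0.7, -8.1]
width: 0.0549
```

```bash
python3 - <<'E'
from h import *
np.set_printoptions(precision=4,suppress=True)
s=monitor.sense();print(s["t"],s["tool_pos"],s["eef_rot"],s["wrist_force"],s["moment"],s["q"])
d=shot("wrist","wrist11",None,1.25);np.save("w11.npy",[d,s],allow_pickle=True)
shot("side","side11",(240,100,440,260),4)
E
```

```text
14.45 [ 0.5844 -0.0396  0.2488] [[-0.9992  0.0408  0.0002]
 [ 0.0408  0.9992  0.0001]
 [-0.0002  0.0001 -1.    ]] [-0.4626 -0.6516 -8.0628] [-0.0038  0.0451  0.014 ] [-0.1112 -0.0785  1.6379  0.0001  1.582  -1.6412]
```

View pics/wrist11.png

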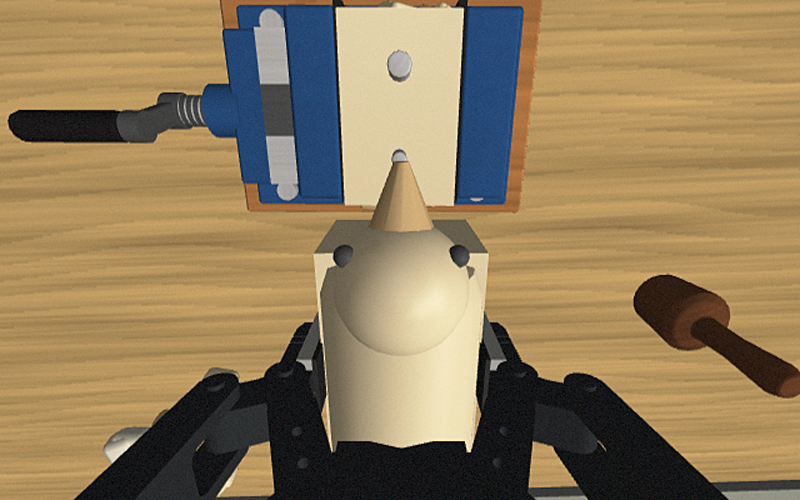

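View pics/side11.png

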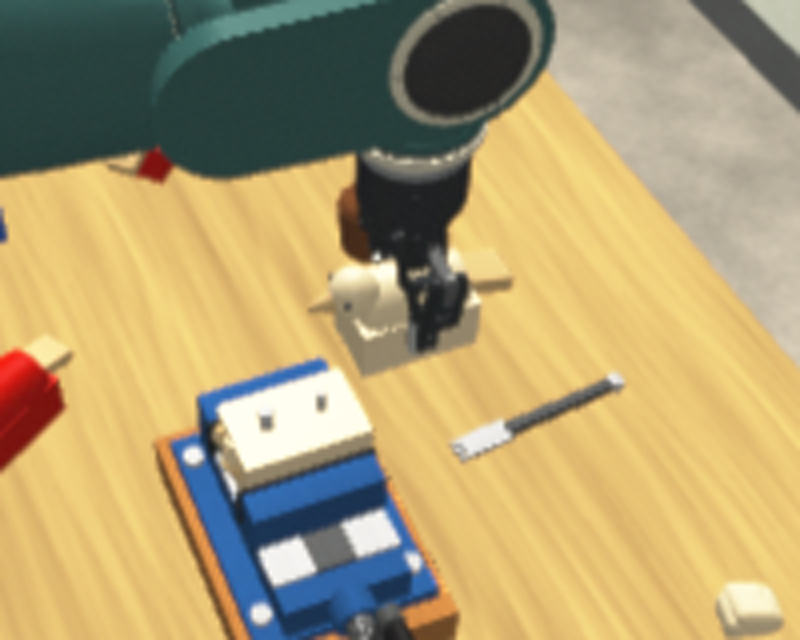

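```bash
python3 - <<'E'
from h import *
np.set_printoptions(precision=4,suppress=True)
d,s=np.load("w11.npy",allow_pickle=True)
cv2.imwrite("pics/w11z.png",cv2.resize(d["frame"][0:200,240:400,::-1],None,fx=3,fy=3,interpolation=cv2.INTER_CUBIC))
R=s["eef_rot"];p=s["tool_pos"]
f=lambda n,a,b,z:print(n,(q:=onz(d,a/1.25,b/1.25,z)),R.T@(q-p))
f("thick",399.5,64,.182);f("thin",400,156,.182)
for a,b in((336,8),(463,8),(456,205),(344,205)):f("blk",a,b,.162)
for a,b,z in((315,253,.04),(487,253,.04),(331,221,0),(473,221,0)):f("bird",a,b,z+.2195)
E
```

```text
thick [ 0.4746 -0.0354  0.182 ] [ 0.11   -0.0003  0.0668]
thin [ 0.5168 -0.0369  0.182 ] [ 0.0677 -0.0001  0.0668]
blk [ 0.4453 -0.066   0.162 ] [ 0.1379 -0.0321  0.0868]
blk [ 0.4479 -0.0026  0.162 ] [0.138  0.0313 0.0868]
blk [ 0.5477 -0.0053  0.162 ] [0.0381 0.0327 0.0868]
blk [ 0.5451 -0.071   0.162 ] [ 0.038  -0.033   0.0868]
bird [ 0.5407 -0.066   0.2595] [ 0.0426 -0.0282 -0.0107]
bird [ 0.543  -0.0088  0.2595] [ 0.0426  0.0291 -0.0107]
bird [ 0.54   -0.0678  0.2195] [ 0.0432 -0.03    0.0293]
bird [ 0.5425 -0.0061  0.2195] [0.0432 0.0318 0.0293]
```

View pics/w11z.png

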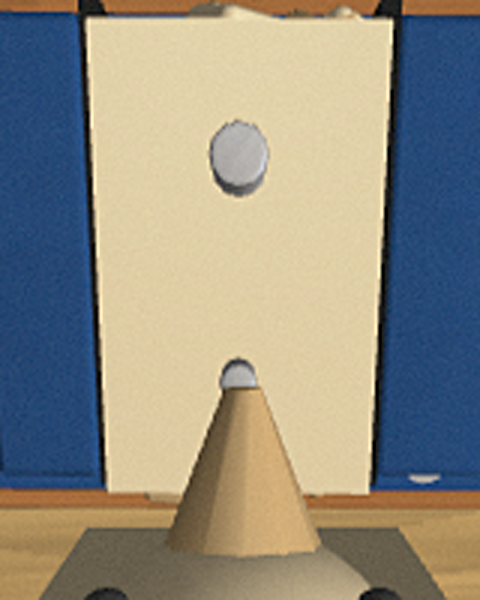

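Call:
move_arm:
  plan:
    - [0.045, -0.03, 0.001, 0, 0, 0, 0]
    - [0.045, -0.04, 0.002, 0, 0, 0, 0]
    - [0.045, -0.0192, 0.0006, -0.01, 0, 0, 0]
    - [0.045, 0, 0, -0.02, 0, 0, 0]
    - [0.045, 0, 0, 0, 0, 0, 0]
    - [0.045, 0, 0, 0, 0, 0, 0]
    - [0.045, 0, 0, 0, 0, 0, 0]

```text
t: 15.42
tool_pos: [0.496, -0.0368, 0.2189]
eef_rot: [[-0.999, 0.042, 0.0], [0.042, 0.999, -0.0], [-0.0, -0.0, -1.0]]
wrist_force: [-0.6, -0.6, -8.7]
width: 0.0545
```

```bash
python3 - <<'E'
from h import *
np.set_printoptions(precision=4,suppress=True)
s=monitor.sense();print(s["t"],s["tool_pos"],s["eef_rot"],s["wrist_force"])
shot("scene","scene12",(250,110,410,230),5)
shot("side","side12",(250,130,410,250),5)
E
```

```text
15.425 [ 0.496  -0.0368  0.2189] [[-0.9991  0.0417  0.0003]
 [ 0.0417  0.9991 -0.0001]
 [-0.0003 -0.0001 -1.    ]] [-0.6424 -0.6226 -8.6707]
```

View pics/scene12.png

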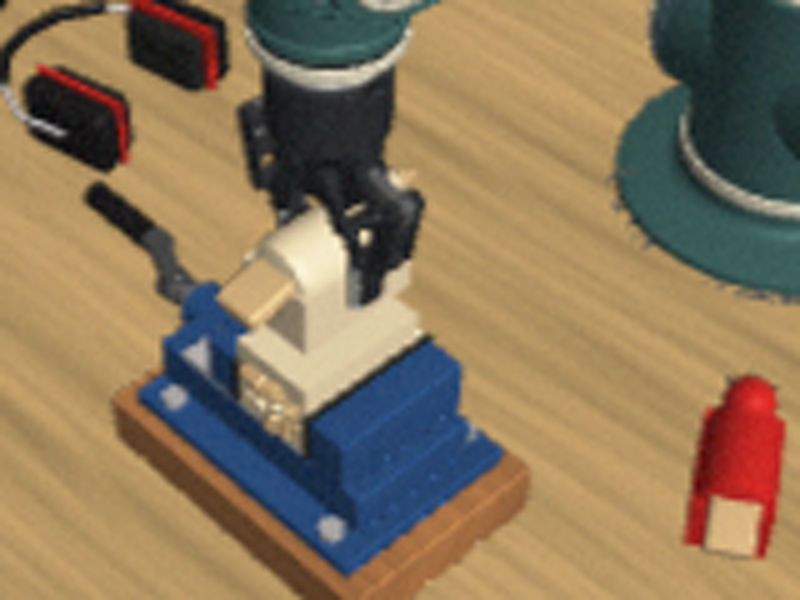

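View pics/side12.png

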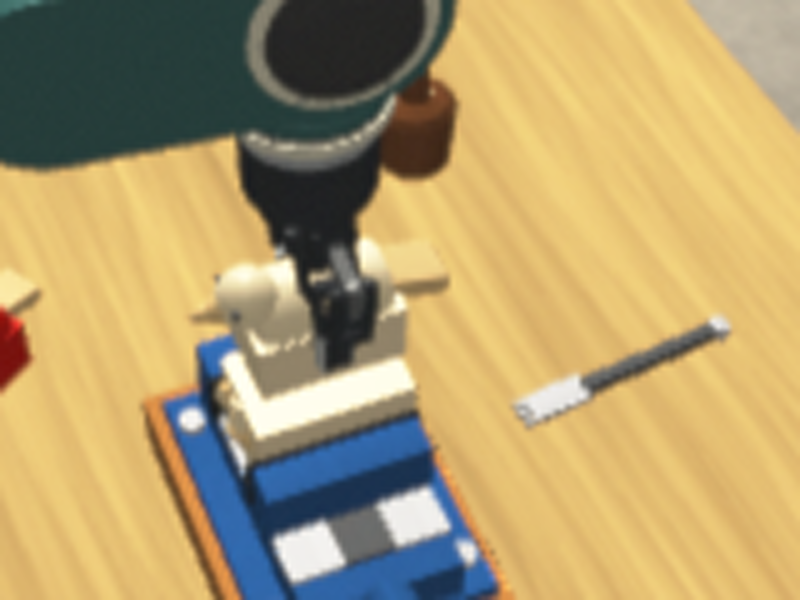

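Call:
move_arm:
  plan:
    - [0.045, -0.0006, 0.0007, 0, 0, 0, 0]
    - [0.045, 0, 0, -0.004, 0, 0, 0]
    - [0.045, 0, 0, -0.003, 0, 0, 0]
    - [0.045, 0, 0, -0.003, 0, 0, 0]
    - [0.045, 0, 0, 0, 0, 0, 0]
    - [0.045, 0, 0, 0, 0, 0, 0]

```text
t: 16.27
tool_pos: [0.4949, -0.0361, 0.2085]
eef_rot: [[-0.999, 0.042, 0.0], [0.042, 0.999, -0.0], [-0.0, -0.0, -1.0]]
wrist_force: [-0.7, 0.5, -7.3]
width: 0.0545
```

Call:
move_arm:
  plan:
    - [0.045, 0, 0, -0.002, 0, 0, 0]
    - [0.045, 0, 0, -0.002, 0, 0, 0]
    - [0.045, 0, 0, 0, 0, 0, 0]
    - [0.045, 0, 0, 0, 0, 0, 0]

```text
t: 16.77
tool_pos: [0.4949, -0.0361, 0.2045]
eef_rot: [[-0.999, 0.042, 0.0], [0.042, 0.999, 0.0], [-0.0, 0.0, -1.0]]
wrist_force: [-0.4, -0.3, -7.7]
width: 0.0549
```

Free entry, at about 7 mm of engagement. I'll continue gently.

Call:
move_arm:
  plan:
    - [0.045, 0, 0, -0.003, 0, 0, 0]
    - [0.045, 0, 0, -0.003, 0, 0, 0]
    - [0.045, 0, 0, -0.003, 0, 0, 0]
    - [0.045, 0, 0, -0.002, 0, 0, 0]
    - [0.045, 0, 0, 0, 0, 0, 0]
    - [0.045, 0, 0, 0, 0, 0, 0]

```text
t: 17.52
tool_pos: [0.4949, -0.0361, 0.1935]
eef_rot: [[-0.999, 0.042, 0.0], [0.042, 0.999, -0.0], [-0.0, -0.0, -1.0]]
wrist_force: [0.0, -0.1, -8.0]
width: 0.0548
```

Call:
move_arm:
  plan:
    - [0.045, 0, 0, -0.001, 0, 0, 0]
    - [0.045, 0, 0, -0.001, 0, 0, 0]
    - [0.045, 0, 0, 0, 0, 0, 0]
    - [0.045, 0, 0, 0, 0, 0, 0]

```text
t: 18.02
tool_pos: [0.4949, -0.0361, 0.1914]
eef_rot: [[-0.999, 0.042, -0.0], [0.042, 0.999, -0.0], [0.0, -0.0, -1.0]]
wrist_force: [-0.5, 0.1, -7.7]
width: 0.0548
```

Call:
move_arm:
  plan:
    - [0.045, 0, 0, -0.0008, 0, 0, 0]
    - [0.045, 0, 0, 0, 0, 0, 0]
    - [0.045, 0, 0, 0, 0, 0, 0]

```text
t: 18.4
tool_pos: [0.4949, -0.0361, 0.1914]
eef_rot: [[-0.999, 0.042, 0.001], [0.042, 0.999, -0.0], [-0.001, 0.0, -1.0]]
wrist_force: [-4.4, 0.3, 2.4]
width: 0.0547
```

Call:
move_arm:
  plan:
    - [0.045, 0, 0, -0.0006, 0, 0, 0]
    - [0.045, 0, 0, 0, 0, 0, 0]
    - [0.045, 0, 0, 0, 0, 0, 0]

```text
t: 18.77
tool_pos: [0.495, -0.0362, 0.1914]
eef_rot: [[-0.999, 0.042, 0.001], [0.042, 0.999, -0.0], [-0.001, -0.0, -1.0]]
wrist_force: [-8.0, -0.9, 9.5]
width: 0.0547
```

```bash
python3 - <<'E'
from h import *
np.set_printoptions(precision=4,suppress=True)
s=monitor.sense();print(s["t"],s["tool_pos"],s["wrist_force"],s["moment"])
shot("scene","scene13",(250,110,410,230),5)
shot("side","side13",(250,130,410,250),5)
shot("wrist","wrist13",None,1.25)
print(monitor.sense()["wrist_force"])
E
```

```text
18.775 [ 0.495  -0.0362  0.1914] [-8.0244 -0.8611  9.461 ] [0.3765 1.1787 0.1078]
[-8.0479 -0.0569  8.478 ]
```

View pics/scene13.png

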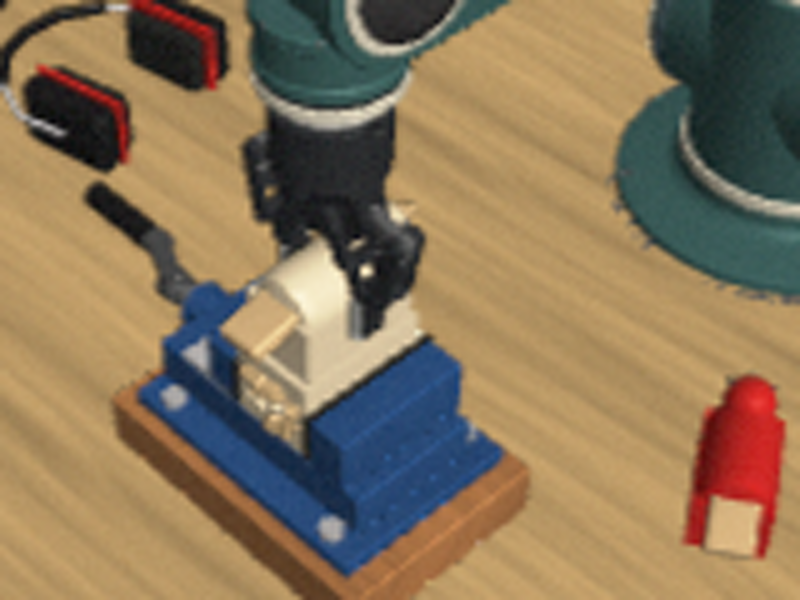

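View pics/side13.png

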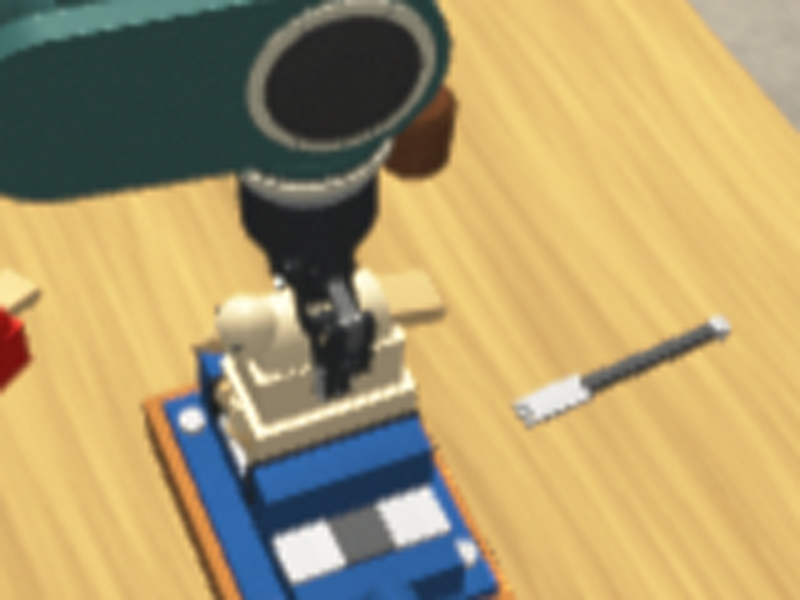

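View pics/wrist13.png

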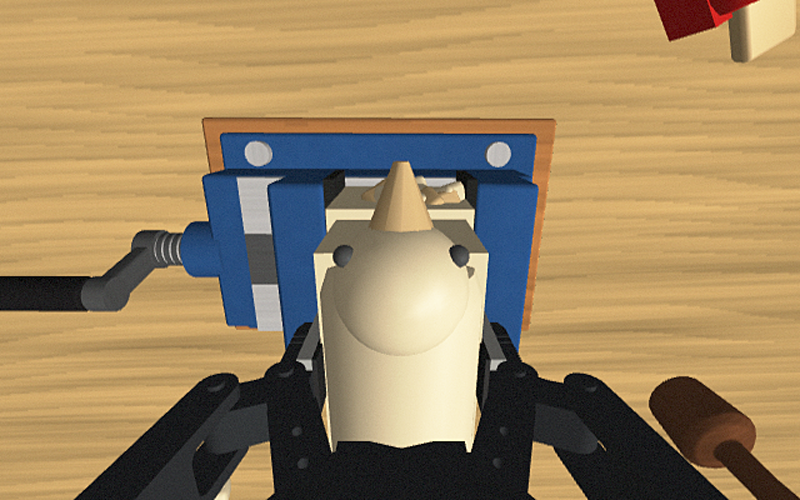

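Call:
move_arm:
  plan:
    - [0.045, -0.0004, 0, -0.0002, 0, 0, 0]
    - [0.045, 0, 0, 0, 0, 0, 0]
    - [0.045, 0, 0, 0, 0, 0, 0]
    - [0.045, 0, 0, 0, 0, 0, 0]
    - [0.045, 0, 0, 0, 0, 0, 0]

```text
t: 19.55
tool_pos: [0.495, -0.0362, 0.1914]
eef_rot: [[-0.999, 0.042, 0.002], [0.042, 0.999, -0.0], [-0.002, -0.0, -1.0]]
wrist_force: [-4.0, 0.0, 8.8]
width: 0.0546
```

```bash
python3 - <<'E'
from h import *
np.set_printoptions(precision=4,suppress=True)
for i in range(3):
    shot("scene");s=monitor.sense();print(s["t"],s["tool_pos"],s["wrist_force"],s["width"])
E
```

```text
19.6 [ 0.495  -0.0361  0.1913] [-4.4678  0.0389  9.4705] 0.054958069912959984
19.65 [ 0.495  -0.0361  0.1914] [-4.1805 -0.1283  8.1817] 0.054895637760080766
19.7 [ 0.495  -0.0362  0.1914] [-3.2393  0.0781  7.8807] 0.054966753689371144
```

Call:
move_arm:
  plan:
    - [0.045, -0.0001, 0, -0.0003, 0, 0, 0]
    - [0.045, 0, 0, 0, 0, 0, 0]
    - [0.045, 0, 0, 0, 0, 0, 0]
    - [0.045, 0, 0, 0, 0, 0, 0]
    - [0.045, 0, 0, 0, 0, 0, 0]
    - [0.045, 0, 0, 0, 0, 0, 0]
    - [0.045, 0, 0, 0, 0, 0, 0]
    - [0.045, 0, 0, 0, 0, 0, 0]

```text
t: 20.7
tool_pos: [0.495, -0.0362, 0.1913]
eef_rot: [[-0.999, 0.042, 0.003], [0.042, 0.999, -0.0], [-0.003, -0.0, -1.0]]
wrist_force: [-4.2, 0.5, 10.7]
width: 0.0552
```

```bash
python3 - <<'E'
from h import *
np.set_printoptions(precision=4,suppress=True)
for i in range(6):
    shot("scene");s=monitor.sense();print(s["t"],s["tool_pos"],s["wrist_force"],s["width"])
E
```

```text
20.75 [ 0.495  -0.0361  0.1914] [-4.8079 -0.4916 11.5412] 0.05485130336912495
20.8 [ 0.495  -0.0361  0.1914] [-3.3775 -0.8367 10.1366] 0.05502642697006983
20.85 [ 0.495  -0.0361  0.1914] [-3.7373 -0.895  10.0976] 0.0547437497653048
20.9 [ 0.495  -0.0361  0.1913] [-4.5618  0.6584 10.5469] 0.0548993096819766
20.95 [ 0.495  -0.0361  0.1914] [-4.6645 -0.4144 10.0928] 0.05512119557511487
21.0 [ 0.495  -0.0362  0.1914] [-4.0007  0.1376 10.5293] 0.05445867846702641
```

Steady at about 10.4 N down with the joint seated, so I'm handing in.

```bash
python3 -c "
from workcell import ticket
print(ticket.close_job())"
```

```text
the job is handed in; nothing more can be done
None
```

I clamped the lower half, fitted the upper half onto its dowels the right way round, and handed the job in at about 21 s while still pressing it down.

- **Vise:** I turned the crank clockwise from about 1.85 rad to its firm stop at about 13. The wrist force jumped from roughly 10 N to 46 N there. I then let go; the wrist picture shows both jaws against the stone.
- **Upper half:** I gripped it across its flanks, turned it about 37° and lowered it with the head on the thick-dowel side. It slid on with no extra force over the full 20 mm and stopped at the height worked out for a closed joint, with the tool at 0.1914 m. The last scene and side pictures show no gap at the joint line.
- **Final push:** The last readings show a steady 10 to 11.5 N of push and the gripper still closed on the stone at about 55 mm. A side force of about 4 N along x remains, which I did not remove completely.
- **Bystanders:** I touched none of them, and those in the last pictures had not visibly moved.
- **Disagreement:** My measurements of where the bird sat along the fingers differed by about 1.5 mm. I used the middle value, and the dowels went in freely.

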